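# Lower a vial carton into a lever-lid returns bin

## Task

Put the full white and orange box of needles that lies left of the bin on the bin's lever so that its weight holds the lid up and let go, then put the vial carton from the small stand into the bin, standing upright on the floor of the bin; it holds glass, so lower it all the way and do not drop it. Then take the needle box off the lever and set it flat on the table so that the lid closes. Leave the other things on the table where they are.

Things in the scene. Friction and masses are not known exactly. Their poses are not given: they have to be found in the camera images.
- bin: Fixed white returns bin, 67 x 112 mm outside, rim 155 mm above the table, on a 82 x 128 mm foot plate. Origin: on the table under the middle of its throat. Its -x side is the front, with the lever; z up. The open throat is 57 mm (along x) by 100 mm (along y), straight walls 5 mm thick, so there is room for fingers beside the carton only along the bin's y.
- bin_floor (a point): Middle of the bin's inner floor, 36 mm above the table, 119 mm below the rim.
- lever_pad (a point): Middle of the upper face of the blue lever pad in front of the bin (112 mm along the bin's x, 92 mm along its y, 8 mm thick). The lever turns about an axis along the bin's y, 14 mm above the table, under the middle of the throat; this point lies 118 mm in front of it. Lever up: the pad rises to the front by 0.20 rad, this point 42 mm above the table; fully down: level, 18 mm above the table.
- lever (a joint): Lever angle in rad: 0 = up, 0.20 = fully down. About 1 to 2 N down at the pad's middle presses it fully down; a spring and the lid's weight bring it back up softly when released.
- lid (a joint): Angle in rad of the bin's grey lid, 78 x 118 x 8 mm, hinged at the top of the bin's back (+x) wall, 39 mm behind the middle of the throat: 0 = closed, 1.75 = fully raised (leaning slightly backwards). Linked to the lever: 8.75 times the lever angle.
- needle_box: Loose white and orange carton left of the bin, full, 0.30 to 0.43 kg, lying flat: solid part 66 mm (its x) x 110 mm (its y, from -66 to +44 mm) x 45 mm high; at the +y end an open thin flap sticks out up to 22 mm more and rises to 53 mm (it has no substance). Origin on its underside, z up. (A like box far off at the right edge of the table is not meant.)
- needle_box_mid (a point): Middle of the needle box's solid part (11 mm towards -y from the origin, 22.5 mm above the underside).
- vial_carton: Loose red and white carton standing on end, 0.10 to 0.15 kg: solid part 36 mm (its x) x 45 mm (its z, from 0 to +45 mm) x 92 mm (its y, from -57 to +35 mm). Its y axis points UP when it stands upright; the open thin flap at its top rises 22 mm more and has no substance. It starts in the carton stand. The bin takes it only with its 45 mm side along the bin's x and its 36 mm side along the bin's y.
- carton_base (a point): Middle of the vial carton's underside as it stands.
- carton_top (a point): Middle of the vial carton's top face (without the flap), 92 mm above carton_base.
- carton_stand: Fixed stand, base 76 x 84 x 6 mm; origin on the table under its middle. Two open metal cheeks (38 mm along its x, 42 mm apart along its y) rise to 96 mm and guard the carton's broad (45 mm) faces nearly to its top (98 mm); its 45 mm side lies along the stand's x, its narrow faces at +-x are free to grip. 14 mm high lips at x = +-28 mm. Lift the carton straight up 100 mm to clear the cheeks.
- swab_jar: Bystander: white jar, 91 mm wide, 106 mm high; origin under its middle.
- strap_yellow: Bystander: folded yellow strap, 31 x 113 x 21 mm.
- plaster_roll: Bystander: roll of plaster tape, 62 mm wide, 26 mm high.
- marker: Bystander: marker pen, 131 mm long, lying.
- thermometer: Bystander: white infra-red thermometer, 95 x 118 x 35 mm, lying.
Not all that is in view belongs to the job. Leave any brown look-alike of the needle_box alone.

How it is judged:
By the outcome, as a careful person would: the job done as asked, in the order asked, and still so for the second after the job is handed in, with the robot touching nothing.
It also fails if it takes over 72 s, if anything falls off the work surface, if the arm or the gripper's body presses on something with over 40 N, if the wrist force passes 120 N, or if a joint passes its speed limit or range.

## Robot

A 6-joint arm with a two-finger parallel gripper is mounted at the origin on a cart in front of the work surface, level with it; the furniture and walls round the work are solid. World frame = base frame: x ahead of the robot, y to its left, z up, the work surface at z = 0. Lengths are in m, angles in rad, forces in N, time in s.
With the tool pointing down it reaches from about 0.3 to 0.85 m from the base axis. Payload 4.2 kg.
Tool frame: the origin (TCP) lies midway between the tips of the shut fingers; the grasp point (between the pads) lies 19 mm behind it; z points along the fingers, y is the direction in which the jaws open and shut (so a half turn about z gives the same grasp; the last joint's range is limited). The gripper opens to 91 mm and grips with 3 to 60 N. Pads are 32 mm wide; open, the fingers measure 118 mm over their backs; the gripper's body (76 mm by 178 mm) begins 60 mm behind the grasp point.
Start: joints at [1.157, 0.32, 1.565, -0, 1.257, -0.02], TCP at [0.221, 0.531, 0.176] pointing down, gripper open.
Joint ranges: [-3.11, 3.11], [-0.84, 2.01], [0.21, 2.61], [-1.34, 4.49], [0.05, 2.63], [-2.56, 2.56]. Speed limits (rad/s): [2.57, 2.57, 3.14, 3.14, 3.14, 3.14].

## Interface

Orientations are given as a unit quaternion [w, x, y, z].
In Python, from rig import robot gives the robot as it stands. The module is installed in compiled form; this text tells all that it offers.
- The arm moves only by the shell command python3 -m crank 'ROWS' [FORCE]. ROWS is JSON, a list that holds one entry, the list of rows, each a list of 5 numbers: the shift along the tool's x, y, z in mm, then the turn about the tool's z in rad, then the finger opening in mm, from 0 to 91.2. A call has 1 to 20 rows; each row is the pose to reach, as a shift and turn from the pose measured when the call began, along the tool's axes at that moment; what a row does not reach only later rows make up. A row lasts 1/12 s, in which the tool goes at most 41.7 mm and 7.16 degrees, less where a joint would pass 70% of its speed; a pose out of reach is approached as far as the arm can. A call with a gripper value outside its range is refused whole. The fingers move at their own pace and stop on an object; FORCE is the grip in N (left out, the last holds). Time passes only in rows, so rows that repeat a pose let the fingers close. It gives the time, the measured TCP pose, the force and the opening at its end, in the units of the state.
- robot.observe(): the state, without advancing time (a new reading comes with each control period).
- robot.snapshot(name): name is "side" or "top"; returns a dict with "pixels" (420x560x3 uint8, red, green, blue), "vfov" (degrees; the focal length in pixels is half the picture's height over the tangent of half this angle, whatever the lens; pixels are square), "cx", "cy" (the principal point, pixels), "T" (4x4, takes a point from camera to world coordinates). Camera axes: x right, y up, looking along -z (the intrinsics and any distortion apply to the point x, -y, -z); pixel columns grow to the right and rows downward; lengths in m; the calibration is good to about 2 mm. A picture is of the moment at which its call begins. There is no depth.
- robot.sign_off(): hands the job in, once; it reports no verdict.
Trained networks look in a picture, given as the dict that the camera call returned (one of the last four; its "shot" number tells which), for a name from the list of things; names that differ only in an ending like _2 or _b are one class to them, and where a whole thing is asked for, a point or a joint stands for the part that bears it (a point fixed in the world has none). Each returns a list of dicts, best first, with "p" (0 to 1); they miss things now and then, are a little off and sometimes report something else, mostly with a low value. They report only what shows in the picture. A call takes as long as a camera call. They do not tell look-alikes from the thing itself.
- robot.boxes_of(picture, name): "extent" ([left, top, right, bottom] in pixels, round what is visible of it).
- robot.silhouettes(picture, name): "region" (420x560 bool, what is visible of it) and "extent" ([left, top, right, bottom] in pixels, round what is visible of it).
The state is a dict: "clock": time; "joint_positions": joint angles; "joint_vel": joint speeds; "tau": joint torques, N m; "position": TCP position; "ee_rot": TCP orientation; "wrist_force": force on the tool from outside, world axes, zero at the start; "wrist_torque": the same for the moment, N m; "grip_width": finger opening in m.
Only numpy, scipy, OpenCV 4.12 (cv2) and the standard library are available. Lean on these libraries where they do the work, as an engineer would, in place of code of your own. Each camera call takes 0.05 s, during which the arm holds its last target. There are 200 camera calls.

## Working session

There is one attempt and no reset: what is moved stays moved. The work goes in short steps, Python scripts to look and compute and a shell command to move; the robot and the scene stay as the last step left them, time stands still between calls to the robot, and variables do not carry over. Pictures are saved under pics/ and viewed, about 8 in all and at most 12, crops included, and the job is handed in when it is done.

```bash
mkdir -p pics
python3 - <<'E'
from rig import robot
import cv2, numpy as np
s=robot.observe(); print(s)
for n in ("top","side"):
    p=robot.snapshot(n); cv2.imwrite(f"pics/{n}0.png",p["pixels"][:,:,::-1])
    print(n,p["vfov"],p["cx"],p["cy"],[k for k in p],np.round(p["T"],4).tolist())
    for o in ("bin","lever_pad","lid","needle_box","vial_carton","carton_stand","swab_jar","strap_yellow","plaster_roll","marker","thermometer"):
        print(o,[(round(d["p"],2),np.round(d["extent"]).tolist()) for d in robot.boxes_of(p,o)[:3]])
E
```

```text
{'clock': 0.0, 'joint_positions': array([ 1.15698968e+00,  3.20306974e-01,  1.56566504e+00, -1.81641541e-05,
        1.25739209e+00, -2.00067716e-02]), 'joint_vel': array([3.33412586e-05, 1.60858164e-03, 2.22004232e-03, 1.37302295e-03,
       1.80096656e-03, 4.36728646e-04]), 'tau': array([-1.06689797e-03, -4.12469172e+01, -2.31967092e+01,  7.25403079e-02,
        4.59015893e-02, -1.46850643e-04]), 'position': array([0.22040903, 0.53046665, 0.17551711]), 'ee_rot': array([-1.82181472e-04,  1.95627283e-01,  9.80677919e-01, -8.66827270e-04]), 'wrist_force': array([-0.17596873, -0.24911852,  0.40134131]), 'wrist_torque': array([ 0.00053788, -0.04082351,  0.02426352]), 'grip_width': 0.09113152538757051}
top 42.131669884029364 278.2800463314636 208.76127974866398 ['pixels', 'vfov', 'cx', 'cy', 'T', 'shot'] [[0.0046, 0.9913, -0.1318, 0.359], [-1.0, 0.0035, -0.0084, -0.0451], [-0.0078, 0.1319, 0.9912, 1.6914], [0.0, 0.0, 0.0, 1.0]]
bin [(0.73, [246.0, 165.0, 289.0, 244.0]), (0.59, [170.0, 170.0, 198.0, 175.0])]
lever_pad [(0.69, [252.0, 200.0, 284.0, 244.0]), (0.54, [308.0, 132.0, 338.0, 167
[... 787 characters left out ...]
.0, 1.0]]
bin [(0.57, [251.0, 169.0, 316.0, 232.0])]
lever_pad [(0.92, [253.0, 203.0, 289.0, 224.0])]
lid [(0.86, [288.0, 174.0, 311.0, 191.0]), (0.37, [317.0, 274.0, 341.0, 297.0])]
needle_box [(0.88, [240.0, 163.0, 275.0, 177.0]), (0.62, [240.0, 169.0, 277.0, 198.0])]
vial_carton [(0.72, [285.0, 239.0, 303.0, 272.0])]
carton_stand [(0.63, [278.0, 253.0, 304.0, 286.0]), (0.26, [279.0, 242.0, 305.0, 275.0])]
swab_jar [(0.67, [331.0, 215.0, 360.0, 262.0]), (0.35, [281.0, 241.0, 305.0, 276.0])]
strap_yellow []
plaster_roll [(0.96, [318.0, 272.0, 346.0, 298.0]), (0.57, [287.0, 243.0, 304.0, 275.0])]
marker [(0.31, [246.0, 204.0, 287.0, 221.0])]
thermometer [(0.65, [195.0, 281.0, 227.0, 322.0])]
```

Run:
```python
import cv2
a=cv2.imread("pics/top0.png")[110:310,125:435]; cv2.imwrite("pics/top0c.png",cv2.resize(a,(0,0),fx=2.58,fy=2.58,interpolation=cv2.INTER_CUBIC))
a=cv2.imread("pics/side0.png")[120:340,170:440]; cv2.imwrite("pics/side0c.png",cv2.resize(a,(0,0),fx=2.7,fy=2.7,interpolation=cv2.INTER_CUBIC))
```

```text
(no output)
```

View pics/top0c.png

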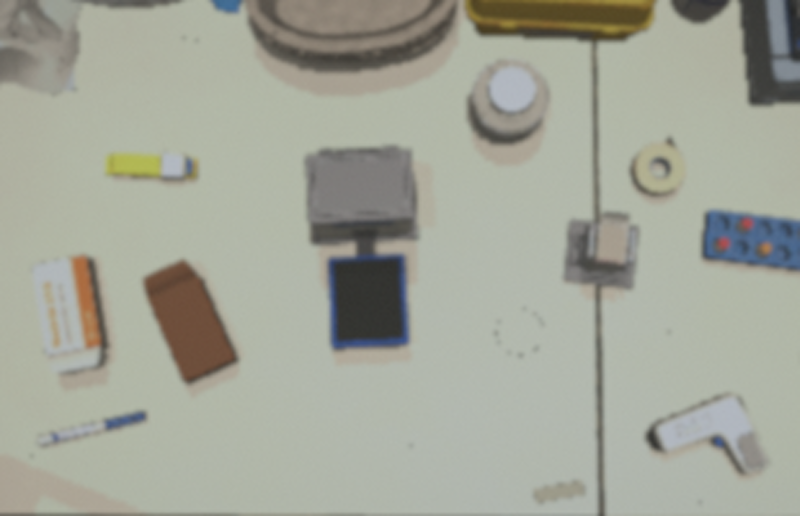

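View pics/side0c.png

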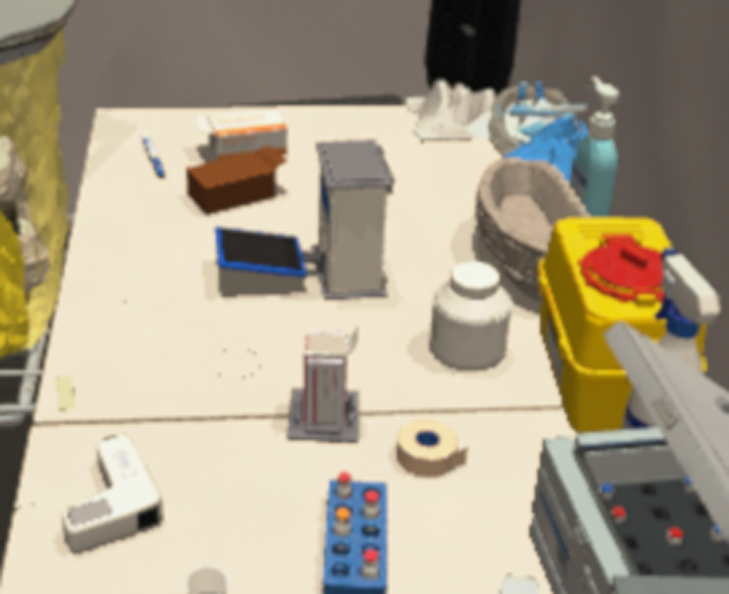

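```bash
cat > h.py <<'E'
from rig import robot
import cv2, numpy as np
from scipy.optimize import minimize
def box(x0,x1,y0,y1,z0,z1): return np.array([[x,y,z] for x in(x0,x1) for y in(y0,y1) for z in(z0,z1)])/1e3
def pad(a=0.2):
    b=box(-174,-62,-46,46,-4,4)+[0,0,0]   # about axis at z=14; upper face mid z=18 level
    c,s=np.cos(a),np.sin(a); x,z=b[:,0],b[:,2]; return np.stack([x*c+z*s,b[:,1],-x*s+z*c+.014],1)
M={"lid":[box(-39,39,-59,59,155,163)],"lever_pad":[pad()],"bin":[box(-33.5,33.5,-56,56,0,155)],
 "needle_box":[box(-33,33,-66,44,0,45)],
 "vial_carton":[box(-22.5,22.5,-18,18,6,98)],   # in stand frame
 "carton_stand":[box(-38,38,-42,42,0,6)]}
def proj(p,P):
    T=p["T"];q=(P-T[:3,3])@T[:3,:3];f=210/np.tan(np.radians(p["vfov"]/2))
    return np.stack([p["cx"]+f*q[:,0]/-q[:,2],p["cy"]-f*q[:,1]/-q[:,2]],1)
def place(P,v): c,s=np.cos(v[2]),np.sin(v[2]); return np.stack([P[:,0]*c-P[:,1]*s+v[0],P[:,0]*s+P[:,1]*c+v[1],P[:,2]+(v[3] if len(v)>3 else 0)],1)
def hullmask(p,n,v,S=4):
    m=np.zeros((420*S,560*S),np.uint8)
    for P in M[n]:
        h=cv2.convexHull(((proj(p,place(P,v))+.5)*S*16).astype(np.int32)); cv2.fillConvexPoly(m,h,1,shift=4)
    return cv2.resize(m.astype(np.float32),(560,420),interpolation=cv2.INTER_AREA)
def fit(obs,v0,free=3):
    # obs: (picture,name,mask)
    def cost(d):
        v=np.array(v0,float); v[:len(d)]+=d*.01*np.array([1,1,5,1])[:len(d)]
        c=0
        for p,n,m in obs:
            h=hullmask(p,n,v); c+=1-np.minimum(h,m).sum()/np.maximum(h,m).sum()
        return c/len(obs)
    best=None
    for s in (0,1):
        r=minimize(cost,np.zeros(free) if best is None else best.x,method="Nelder-Mead",options=dict(initial_simplex=None if s else np.vstack([np.zeros(free),np.eye(free)*1.5]),xatol=.01,fatol=1e-4)); best=r
    v=np.array(v0,float); v[:free]+=best.x*.01*np.array([1,1,5,1])[:free]; return v,best.fun
def sil(p,n,near=None):
    L=robot.silhouettes(p,n)
    if near is not None: L=[d for d in L if np.hypot((d["extent"][0]+d["extent"][2])/2-near[0],(d["extent"][1]+d["extent"][3])/2-near[1])<25]
    return L[0]["region"].astype(np.float32) if L else None
def draw(im,p,n,v,col):
    for P in M[n]:
        h=cv2.convexHull(((proj(p,place(P,v))+.5)*16*3).astype(np.int32)); cv2.polylines(im,[h],True,col,1,cv2.LINE_AA,4)
E
cat > m1.py <<'E'
from h import *
pt=robot.snapshot("top"); ps=robot.snapshot("side")
def near(p,n,v): return proj(p,place(M[n][0],v)).mean(0)
def go(names,v):
    o=[]
    for n in names:
        for p in(pt,ps):
            m=sil(p,n,near(p,n,v))
            if m is None: print("miss",n); continue
            o.append((p,n,m))
    vf,c=fit(o,v); print(names,np.round(vf,4),round(c,3))
    for x in o: print("  single",x[1],np.round(fit([x],vf)[0],4))
    return vf
R={}
R["bin"]=go(["lid","lever_pad"],[.60,.0,0.0])
R["needle_box"]=go(["needle_box"],[.53,.37,1.7])
R["carton"]=go(["vial_carton"],[.6,-.24,0.])
R["stand"]=go(["carton_stand"],[.6,-.24,0.])
np.save("R.npy",R)
out=[]
for p in(pt,ps):
    im=cv2.resize(p["pixels"][:,:,::-1].copy(),(0,0),fx=3,fy=3,interpolation=cv2.INTER_CUBIC)
    for n,k,c in(("lid","bin",(0,0,255)),("lever_pad","bin",(0,255,0)),("bin","bin",(255,0,0)),("needle_box","needle_box",(255,0,255)),("vial_carton","carton",(0,0,255)),("carton_stand","stand",(0,255,0))): draw(im,p,n,R[k],c)
    out.append(im)
a=out[0][480:780,375:1175]; b=out[1][465:900,680:1080]
cv2.imwrite("pics/o1.png",np.vstack([a,cv2.copyMakeBorder(b[:300],0,0,0,400,0)]))
E
python3 m1.py
```

```text
['lid', 'lever_pad'] [0.6404 0.0111 0.0665] 0.145
  single lid [0.6408 0.0082 0.0656]
  single lid [0.639  0.0194 0.0712]
  single lever_pad [0.6439 0.0114 0.0877]
  single lever_pad [0.6398 0.0204 0.09  ]
['needle_box'] [0.5061 0.3547 1.7715] 0.517
  single needle_box [0.5061 0.3547 1.7715]
  single needle_box [0.4832 0.2165 2.1103]
['vial_carton'] [ 0.5902 -0.2785 -0.1076] 0.295
  single vial_carton [ 0.5913 -0.2793 -0.1215]
  single vial_carton [ 0.589  -0.2711 -0.1176]
['carton_stand'] [ 0.5853 -0.2766 -0.1281] 0.415
  single carton_stand [ 0.5876 -0.2772 -0.1066]
  single carton_stand [ 0.5837 -0.2716 -0.1035]
```

```bash
cat > m2.py <<'E'
from h import *
pt=robot.snapshot("top"); ps=robot.snapshot("side")
R=np.load("R.npy",allow_pickle=True).item()
def pick(p,c):
    for d in robot.silhouettes(p,"needle_box"):
        e=d["extent"]; print(np.round(e),round(d["p"],2))
        if np.hypot((e[0]+e[2])/2-c[0],(e[1]+e[3])/2-c[1])<9: return d["region"].astype(np.float32)
M["needle_box"].append(box(-33,33,44,66,35,53))
for c,p in(((152,230),pt),((258,170),ps)):
    m=pick(p,c)
    if m is not None:
        v,k=fit([(p,"needle_box",m)],[.53,.375,1.7]); print(np.round(v,4),round(k,3))
        if p is pt: R["needle_box"]=v
np.save("R.npy",R)
out=[]
for p in(pt,ps):
    im=cv2.resize(p["pixels"][:,:,::-1].copy(),(0,0),fx=3,fy=3,interpolation=cv2.INTER_CUBIC)
    for n,k,c in(("lid","bin",(0,0,255)),("lever_pad","bin",(0,255,0)),("bin","bin",(255,0,0)),("needle_box","needle_box",(255,0,255)),("vial_carton","carton",(0,0,255)),("carton_stand","stand",(0,255,0))): draw(im,p,n,R[k],c)
    out.append(im)
a=out[0][480:780,375:1175]; b=out[1][465:900,680:1080]
cv2.imwrite("pics/o1.png",np.vstack([a,np.hstack([b[:300],cv2.copyMakeBorder(b[200:435],0,65,0,0,0)])]))
E
python3 m2.py
```

```text
[137. 209. 166. 252.] 0.66
[0.5091 0.3554 1.7715] 0.058
[242. 162. 278. 180.] 0.94
[0.5058 0.3712 1.7888] 0.175
```

View pics/o1.png

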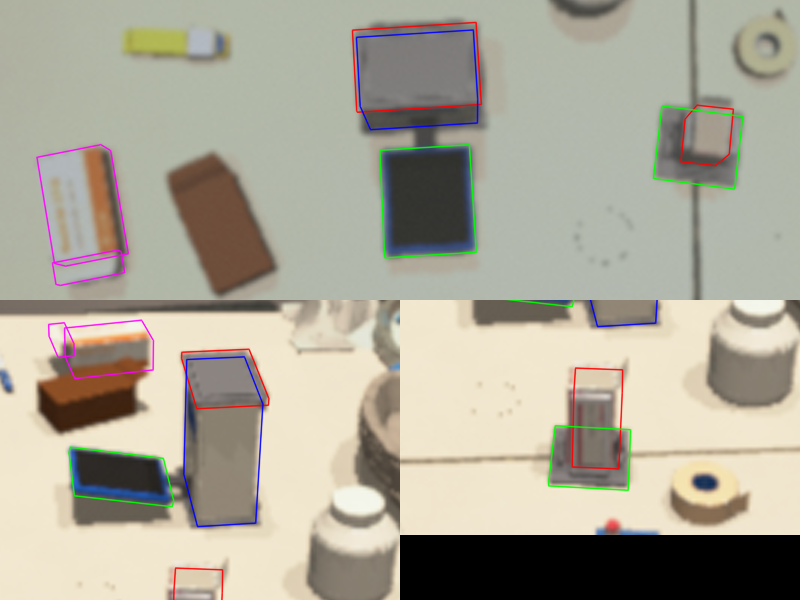

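```bash
cat > g.py <<'E'
import sys,numpy as np
from rig import robot
from scipy.spatial.transform import Rotation as Ro
s=robot.observe();w,x,y,z=s["ee_rot"];R=Ro.from_quat([x,y,z,w]).as_matrix()
print("t",round(s["clock"],2),"pos",np.round(s["position"]*1e3,1),"jaw",round(np.degrees(np.arctan2(R[1,1],R[0,1])),2),"tilt",np.round(R[:2,2],4),"q",np.round(s["joint_positions"],2),"F",np.round(s["wrist_force"],1),"w",round(s["grip_width"]*1e3,1))
a=[float(v) for v in sys.argv[1:]]
while a:   # x y z(mm) jaw(deg)
    d=R.T@(np.array(a[:3])-s["position"]*1e3); t=(np.degrees(np.arctan2(R[1,1],R[0,1]))-a[3]+90)%180-90
    print("row",np.round(d,1),"turn",round(np.radians(t),3)); a=a[4:]
E
python3 g.py 520 359 110 101.5 520 359 8 101.5
```

```text
t 2.0 pos [220.7 531.  176.4] jaw 67.44 tilt [0.0001 0.0001] q [ 1.16  0.32  1.56 -0.    1.26 -0.02] F [ 0.3 -0.3 -0.6] w 91.6
row [-342.4  -44.    66.4] turn -0.595
row [-342.4  -44.   168.4] turn -0.595
```

```bash
python3 -m crank '[[[-342,-44,66,-0.595,91],[-342,-44,66,-0.595,91],[-342,-44,66,-0.595,91],[-342,-44,66,-0.595,91],[-342,-44,66,-0.595,91],[-342,-44,66,-0.595,91],[-342,-44,66,-0.595,91],[-342,-44,66,-0.595,91],[-342,-44,66,-0.595,91],[-342,-44,66,-0.595,91],[-342,-44,66,-0.595,91],[-342,-44,66,-0.595,91],[-342,-44,66,-0.595,91]]]' 25; python3 g.py 520 359 8 101.5
python3 - <<'E'
from h import *
p=robot.snapshot("side")
q=robot.snapshot("top")
f=lambda p,a,b,c,d,k:cv2.resize(p["pixels"][a:b,c:d,::-1],(0,0),fx=k,fy=k,interpolation=cv2.INTER_CUBIC)
A=f(p,90,210,190,310,4);B=f(q,160,280,100,220,3)
cv2.imwrite("pics/n1.png",np.hstack([A[:360],B]) if 1 else 0)
E
```

```text
clock: 3.08
position: [0.5186, 0.36, 0.1107]
ee_rot: [-0.0, -0.101, 0.995, 0.0]
wrist_force: [-0.9, -0.1, 0.1]
grip_width: 0.091
t 3.08 pos [518.6 360.  110.7] jaw 101.6 tilt [-0.0001  0.0006] q [ 0.59  0.45  1.53  0.    1.16 -1.19] F [-0.9 -0.1  0.1] w 91.0
row [ -1.1  -1.3 102.7] turn 0.002
```

View pics/n1.png

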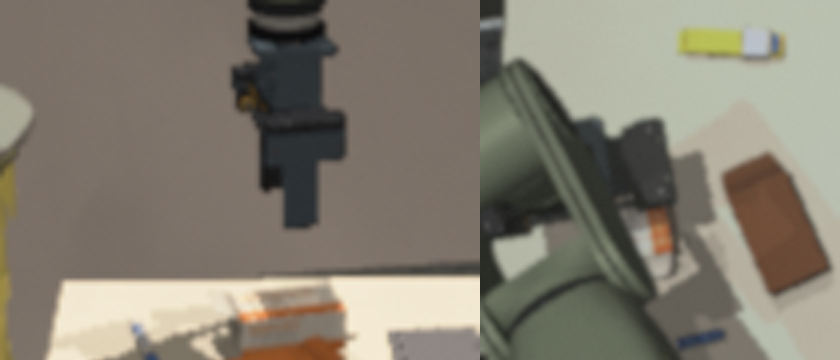

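```bash
python3 -m crank '[[[-1,-1,40,0,91],[-1,-1,70,0,91],[-1,-1,90,0,91],[-1,-1,102,0,91],[-1,-1,102,0,91]]]' 25; python3 -m crank '[[[0,0,0,0,60],[0,0,0,0,60],[0,0,0,0,60],[0,0,0,0,60],[0,0,0,0,60],[0,0,0,0,60]]]' 25;python3 g.py 520 359 130 101.5
```

```text
clock: 3.6
position: [0.5175, 0.359, 0.0065]
ee_rot: [-0.002, -0.102, 0.995, -0.001]
wrist_force: [-0.2, 1.0, 0.8]
grip_width: 0.0906
clock: 4.1
position: [0.5183, 0.3595, 0.0077]
ee_rot: [-0.001, -0.102, 0.995, -0.0]
wrist_force: [-0.2, -0.1, 4.8]
grip_width: 0.0605
t 4.1 pos [518.3 359.5   7.7] jaw 101.7 tilt [-0.002  -0.0008] q [ 0.59  0.55  1.65  0.    0.95 -1.19] F [-0.2 -0.1  4.8] w 60.5
row [  -1.3   -0.9 -122.3] turn 0.003
```

```bash
python3 -m crank '[[[0,0,0,0,40],[0,0,0,0,40],[0,0,0,0,40]]]' 25
python3 - <<'E'
from h import *
p=robot.snapshot("side")
q=robot.snapshot("top")
f=lambda p,a,b,c,d,k:cv2.resize(p["pixels"][a:b,c:d,::-1],(0,0),fx=k,fy=k,interpolation=cv2.INTER_CUBIC)
A=f(p,110,210,190,310,4);B=f(q,170,270,110,190,4)
cv2.imwrite("pics/n2.png",np.hstack([A,B]))
E
```

```text
clock: 4.35
position: [0.5183, 0.3595, 0.0077]
ee_rot: [-0.001, -0.102, 0.995, -0.0]
wrist_force: [0.0, 0.8, 2.3]
grip_width: 0.0428
```

View pics/n2.png

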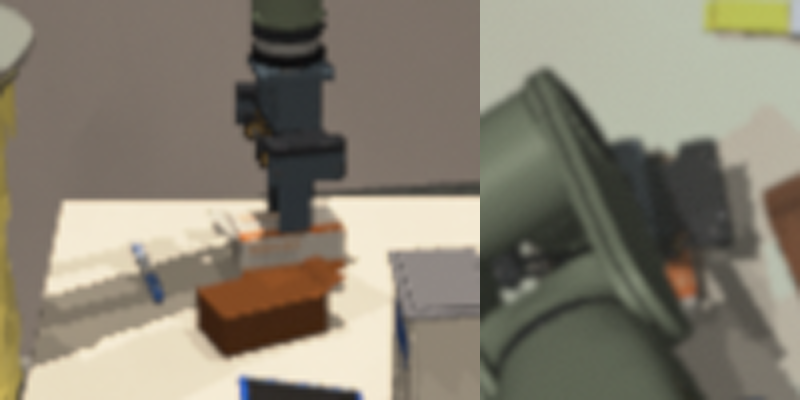

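```bash
python3 - <<'E'
from h import *
R=np.load("R.npy",allow_pickle=True).item()
p=robot.snapshot("side");q=robot.snapshot("top")
for y in(.33,.3595,.39):
  for z in(.0077,.05,.0867): print(y,z,np.round(proj(p,np.array([[.518,y,z]])),1),np.round(proj(q,np.array([[.518,y,z]])),1))
M["needle_box"]=[box(-33,33,-66,44,0,45)]
im=cv2.resize(p["pixels"][:,:,::-1],(0,0),fx=6,fy=6,interpolation=cv2.INTER_CUBIC)
for k,c in((0,(255,0,255)),):
  P=place(M["needle_box"][0],R["needle_box"]);u=(proj(p,P)+.5)*6
  for a in range(8):
    for b in range(a):
      if bin(a^b).count("1")==1: cv2.line(im,tuple(u[a].astype(int)),tuple(u[b].astype(int)),c,1)
for y in(.3595-.0214,.3595+.0214):
  for z in(.0077,.0267,.0867):
    cv2.circle(im,tuple(((proj(p,np.array([[.518,y,z]]))[0]+.5)*6).astype(int)),3,(0,255,0),-1)
cv2.imwrite("pics/n3.png",im[720:1230,1320:1800])
E
python3 g.py
```

```text
0.33 0.0077 [[262.  176.9]] [[162.  229.1]]
0.33 0.05 [[261.9 167.7]] [[158.9 227.8]]
0.33 0.0867 [[261.8 159.4]] [[156.1 226.6]]
0.3595 0.0077 [[261.8 173.7]] [[152.5 229. ]]
0.3595 0.05 [[261.7 164.5]] [[149.2 227.7]]
0.3595 0.0867 [[261.7 156.3]] [[146.2 226.5]]
0.39 0.0077 [[261.7 170.4]] [[142.7 229. ]]
0.39 0.05 [[261.6 161.3]] [[139.2 227.7]]
0.39 0.0867 [[261.5 153.2]] [[135.9 226.5]]
t 4.55 pos [518.3 359.6   7.8] jaw 101.7 tilt [-0.0018 -0.0006] q [ 0.59  0.55  1.65  0.    0.95 -1.19] F [0.1 0.3 0.7] w 39.6
```

View pics/n3.png

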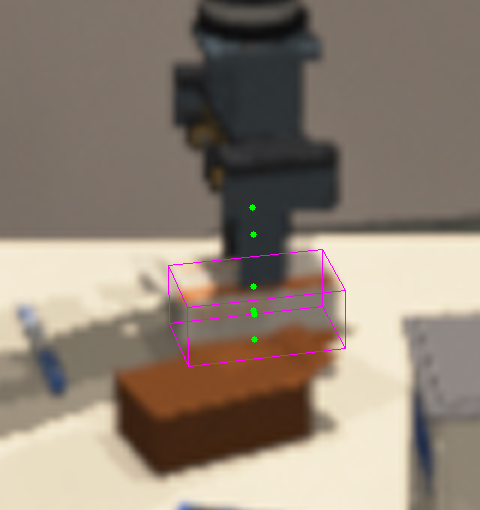

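```bash
python3 -m crank '[[[0,0,0,0,91],[0,0,0,0,91],[0,0,0,0,91],[0,0,0,0,91],[0,0,0,0,91],[0,0,0,0,91],[0,0,0,0,91],[0,0,0,0,91]]]' 25; python3 -m crank '[[[0,0,3,0,91],[0,0,5,0,91]]]'; python3 -m crank '[[[0,0,2,0,91],[0,0,4,0,91],[0,0,4,0,91]]]'; python3 g.py
```

```text
clock: 5.22
position: [0.5182, 0.3596, 0.0075]
ee_rot: [-0.001, -0.102, 0.995, -0.0]
wrist_force: [0.2, 0.1, -0.2]
grip_width: 0.0896
clock: 5.38
position: [0.518, 0.3595, 0.0022]
ee_rot: [-0.001, -0.102, 0.995, -0.0]
wrist_force: [0.7, 0.2, 0.3]
grip_width: 0.0911
clock: 5.63
position: [0.5176, 0.3593, -0.0025]
ee_rot: [-0.002, -0.102, 0.995, -0.001]
wrist_force: [0.4, -0.2, 0.4]
grip_width: 0.0911
t 5.63 pos [517.6 359.3  -2.5] jaw 101.7 tilt [-0.0035 -0.0016] q [ 0.59  0.56  1.66  0.    0.93 -1.19] F [ 0.4 -0.2  0.4] w 91.1
```

Run:
```python
from h import *
p=robot.snapshot("side")
im=cv2.resize(p["pixels"][:,:,::-1],(0,0),fx=6,fy=6,interpolation=cv2.INTER_CUBIC)
cv2.imwrite("pics/n4.png",im[720:1230,1320:1800])
```

```text
(no output)
```

View pics/n4.png

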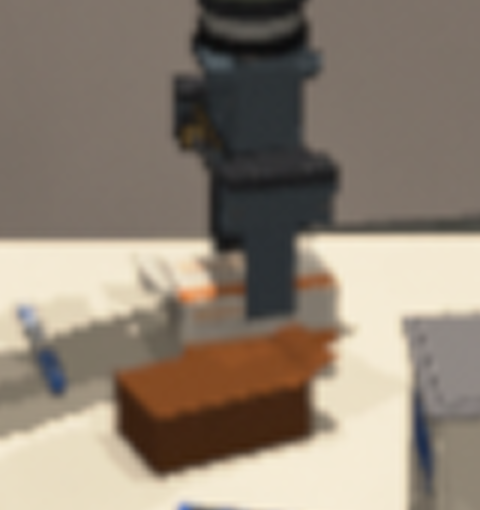

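```bash
python3 -m crank '[[[0,0,5,0,91],[0,0,10,0,91],[0,0,15,0,91],[0,0,15,0,91]]]'; for i in 1 2 3; do :; done; python3 -m crank '[[[0,0,2,0,91],[0,0,4,0,91],[0,0,5,0,91]]]'; python3 g.py
```

```text
clock: 6.02
position: [0.5168, 0.3587, -0.0187]
ee_rot: [-0.003, -0.102, 0.995, -0.001]
wrist_force: [-0.6, -0.6, 0.2]
grip_width: 0.0905
clock: 6.27
position: [0.5166, 0.3586, -0.0241]
ee_rot: [-0.003, -0.102, 0.995, -0.001]
wrist_force: [0.7, 0.0, -0.1]
grip_width: 0.0909
t 6.27 pos [516.6 358.6 -24.1] jaw 101.7 tilt [-0.0058 -0.0031] q [ 0.59  0.58  1.68  0.    0.89 -1.19] F [ 0.7  0.  -0.1] w 90.9
```

```bash
python3 -m crank '[[[0,0,2,0,91],[0,0,3,0,91],[0,0,3,0,91]]]'; python3 -m crank '[[[0,0,2,0,91],[0,0,3,0,91],[0,0,3,0,91]]]'; python3 g.py
```

```text
clock: 6.52
position: [0.5165, 0.3585, -0.0273]
ee_rot: [-0.003, -0.102, 0.995, -0.001]
wrist_force: [-0.7, -0.4, 0.8]
grip_width: 0.091
clock: 6.77
position: [0.5163, 0.3584, -0.0306]
ee_rot: [-0.003, -0.102, 0.995, -0.001]
wrist_force: [-0.0, -0.2, -0.4]
grip_width: 0.0911
t 6.77 pos [516.3 358.4 -30.6] jaw 101.7 tilt [-0.0064 -0.0035] q [ 0.59  0.59  1.68  0.    0.87 -1.19] F [-0.  -0.2 -0.4] w 91.1
```

```bash
python3 -m crank '[[[0,0,2,0,91],[0,0,3,0,91],[0,0,3,0,91]]]'; python3 -m crank '[[[0,0,2,0,91],[0,0,3,0,91],[0,0,3,0,91]]]'|head -6; python3 g.py
```

```text
clock: 7.02
position: [0.516, 0.3583, -0.0339]
ee_rot: [-0.004, -0.102, 0.995, -0.002]
wrist_force: [-0.4, -0.4, -0.7]
grip_width: 0.0909
clock: 7.27
position: [0.516, 0.3582, -0.037]
ee_rot: [-0.004, -0.102, 0.995, -0.002]
wrist_force: [-0.8, 0.1, -0.1]
grip_width: 0.0908
t 7.27 pos [516.  358.2 -37. ] jaw 101.7 tilt [-0.0071 -0.0039] q [ 0.59  0.6   1.69  0.    0.86 -1.19] F [-0.8  0.1 -0.1] w 90.8
```

```bash
python3 -m crank '[[[0,0,0,0,50],[0,0,0,0,50],[0,0,0,0,50],[0,0,0,0,50],[0,0,0,0,50],[0,0,0,0,50],[0,0,0,0,50]]]' 25; python3 g.py
```

```text
clock: 7.85
position: [0.516, 0.3582, -0.037]
ee_rot: [-0.004, -0.102, 0.995, -0.002]
wrist_force: [-0.1, -0.2, -0.0]
grip_width: 0.0659
t 7.85 pos [516.  358.2 -37. ] jaw 101.7 tilt [-0.007 -0.004] q [ 0.59  0.6   1.69  0.    0.86 -1.19] F [-0.1 -0.2 -0. ] w 65.9
```

```bash
python3 -m crank '[[[0,0,-20,0,50],[0,0,-50,0,50],[0,0,-90,0,50],[0,0,-125,0,50],[0,0,-125,0,50],[0,0,-125,0,50]]]' 30; python3 g.py 519 2 88 94.3
cat > m3.py <<'E'
from h import *
pt=robot.snapshot("top"); ps=robot.snapshot("side")
cv2.imwrite("pics/t.png",pt["pixels"][:,:,::-1]);cv2.imwrite("pics/s.png",ps["pixels"][:,:,::-1])
for p in(pt,ps): print([(np.round(d["extent"]).tolist(),round(d["p"],2)) for d in robot.boxes_of(p,"needle_box")])
E
python3 m3.py
```

```text
clock: 8.35
position: [0.5177, 0.3593, 0.0897]
ee_rot: [-0.002, -0.102, 0.995, -0.001]
wrist_force: [-0.9, 0.2, -4.3]
grip_width: 0.0661
t 8.35 pos [517.7 359.3  89.7] jaw 101.7 tilt [-0.0039 -0.0018] q [ 0.59  0.47  1.55  0.    1.12 -1.19] F [-0.9  0.2 -4.3] w 66.1
row [  71.2 -350.1    2.3] turn 0.129
[([180.0, 212.0, 215.0, 258.0], 0.85), ([154.0, 231.0, 156.0, 241.0], 0.61), ([244.0, 166.0, 287.0, 244.0], 0.54)]
[([240.0, 137.0, 276.0, 151.0], 0.72), ([239.0, 172.0, 276.0, 194.0], 0.67)]
```

```bash
python3 -m crank '[[[71,-350,0,0.129,50],[71,-350,0,0.129,50],[71,-350,0,0.129,50],[71,-350,0,0.129,50],[71,-350,0,0.129,50],[71,-350,0,0.129,50],[71,-350,0,0.129,50],[71,-350,0,0.129,50],[71,-350,0,0.129,50],[71,-350,0,0.129,50],[71,-350,0,0.129,50],[71,-350,0,0.129,50]]]' 30; python3 g.py 519 2 30 94.3
python3 m3.py
python3 - <<'E'
import cv2,numpy as np
t=cv2.imread("pics/t.png");s=cv2.imread("pics/s.png")
f=lambda a:cv2.resize(a,(0,0),fx=4,fy=4,interpolation=cv2.INTER_CUBIC)
cv2.imwrite("pics/v8.png",np.hstack([f(t[155:265,220:320]),f(s[145:255,225:325])]))
E
```

```text
clock: 9.55
position: [0.516, 0.0009, 0.0867]
ee_rot: [-0.007, -0.037, 0.999, -0.003]
wrist_force: [0.9, 0.1, -4.1]
grip_width: 0.0662
t 9.55 pos [516.    0.9  86.7] jaw 94.28 tilt [-0.0138 -0.0063] q [-0.02  0.31  1.82 -0.01  1.02 -1.66] F [ 0.9  0.1 -4.1] w 66.2
row [-3.9  1.2 56.7] turn -0.0
[([181.0, 213.0, 217.0, 258.0], 0.78), ([256.0, 234.0, 276.0, 252.0], 0.55)]
[([238.0, 176.0, 282.0, 197.0], 0.85), ([241.0, 178.0, 258.0, 200.0], 0.61)]
```

View pics/v8.png

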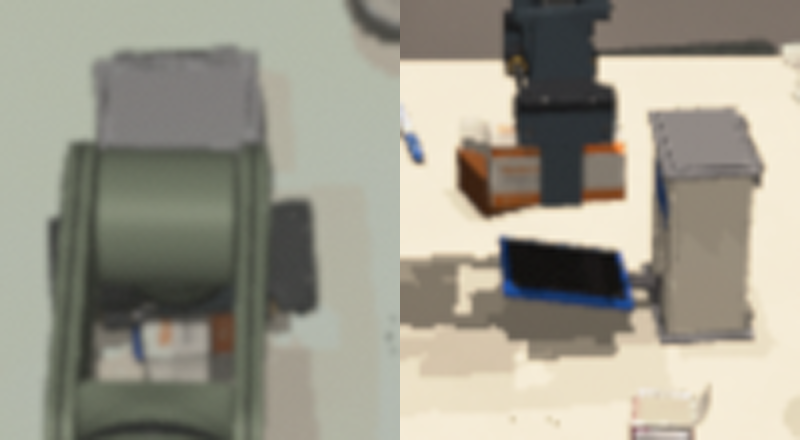

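```bash
python3 -m crank '[[[-6,1,25,0,50],[-6,1,50,0,50],[-6,1,65,0,50],[-6,1,72,0,50],[-6,1,78,0,50],[-6,1,84,0,50],[-6,1,89,0,50],[-6,1,94,0,50],[-6,1,97,0,50],[-6,1,97,0,50]]]' 30; python3 g.py 522 2 -18 94.3
```

```text
clock: 10.58
position: [0.5215, 0.0024, -0.0098]
ee_rot: [-0.006, -0.038, 0.999, -0.003]
wrist_force: [-1.1, 0.6, -3.0]
grip_width: 0.0658
t 10.58 pos [521.5   2.4  -9.8] jaw 94.4 tilt [-0.0118 -0.0067] q [-0.01  0.44  1.92 -0.01  0.79 -1.65] F [-1.1  0.6 -3. ] w 65.8
row [-0.6 -0.4  8.2] turn 0.002
```

```bash
python3 -m crank '[[[0,0,3,0,50],[0,0,5,0,50],[0,0,5,0,50]]]' 30;python3 -m crank '[[[0,0,2,0,50],[0,0,3,0,50],[0,0,3,0,50]]]' 30; python3 g.py 522 2 -18 94.3; python3 m3.py
python3 - <<'E'
import cv2,numpy as np
t=cv2.imread("pics/t.png");s=cv2.imread("pics/s.png")
f=lambda a:cv2.resize(a,(0,0),fx=4,fy=4,interpolation=cv2.INTER_CUBIC)
cv2.imwrite("pics/v9.png",np.hstack([f(t[155:265,220:320]),f(s[145:255,225:325])]))
E
```

```text
clock: 10.83
position: [0.5216, 0.0023, -0.015]
ee_rot: [-0.006, -0.038, 0.999, -0.003]
wrist_force: [-0.3, -0.6, -3.2]
grip_width: 0.066
clock: 11.08
position: [0.5217, 0.0022, -0.0182]
ee_rot: [-0.006, -0.038, 0.999, -0.003]
wrist_force: [-1.1, -0.1, -2.6]
grip_width: 0.0659
t 11.08 pos [521.7   2.2 -18.2] jaw 94.4 tilt [-0.0112 -0.0068] q [-0.01  0.45  1.93 -0.01  0.77 -1.65] F [-1.1 -0.1 -2.6] w 65.9
row [-0.3 -0.3 -0.2] turn 0.002
[([182.0, 212.0, 218.0, 258.0], 0.93)]
[([239.0, 179.0, 256.0, 200.0], 0.74), ([280.0, 244.0, 306.0, 276.0], 0.68), ([242.0, 205.0, 283.0, 223.0], 0.64), ([249.0, 213.0, 289.0, 228.0], 0.52)]
```

```bash
python3 -m crank '[[[0,0,1,0,50],[0,0,2,0,50],[0,0,2,0,50]]]' 30 | sed -n '2p;4p';python3 -m crank '[[[0,0,1,0,50],[0,0,2,0,50],[0,0,2,0,50]]]' 30| sed -n '2p;4p'; python3 -m crank '[[[0,0,1,0,50],[0,0,2,0,50],[0,0,2,0,50]]]' 30| sed -n '2p;4p'
```

```text
position: [0.5218, 0.0022, -0.019]
wrist_force: [-2.8, -0.5, 5.0]
position: [0.5218, 0.0022, -0.0191]
wrist_force: [-5.4, -1.6, 12.5]
position: [0.5218, 0.0022, -0.0191]
wrist_force: [-6.2, -0.7, 14.9]
```

```bash
python3 -m crank '[[[0,0,0,0,66],[0,0,0,0,78],[0,0,0,0,88],[0,0,0,0,88],[0,0,0,0,88],[0,0,-30,0,88],[0,0,-70,0,88],[0,0,-110,0,88],[0,0,-140,0,88],[0,0,-140,0,88],[0,0,-140,0,88]]]' 25 
 python3 g.py 590 -278 150 -6; python3 m3.py
python3 - <<'E'
import cv2,numpy as np
t=cv2.imread("pics/t.png");s=cv2.imread("pics/s.png")
f=lambda a:cv2.resize(a,(0,0),fx=4,fy=4,interpolation=cv2.INTER_CUBIC)
cv2.imwrite("pics/v9.png",np.hstack([f(t[155:265,220:320]),f(s[145:255,225:325])]))
E
```

```text
clock: 12.95
position: [0.5244, 0.0032, 0.1224]
ee_rot: [-0.003, -0.038, 0.999, -0.003]
wrist_force: [-0.2, -0.1, -0.9]
grip_width: 0.0879
t 12.95 pos [524.4   3.2 122.4] jaw 94.38 tilt [-0.0052 -0.0063] q [-0.01  0.29  1.76 -0.01  1.1  -1.66] F [-0.2 -0.1 -0.9] w 87.9
row [ -43.8 -285.6  -26.1] turn -1.39
[([182.0, 212.0, 218.0, 259.0], 0.82), ([255.0, 227.0, 277.0, 252.0], 0.61), ([352.0, 192.0, 368.0, 216.0], 0.54)]
[([240.0, 201.0, 285.0, 225.0], 0.61), ([240.0, 174.0, 274.0, 200.0], 0.61)]
```

View pics/v9.png

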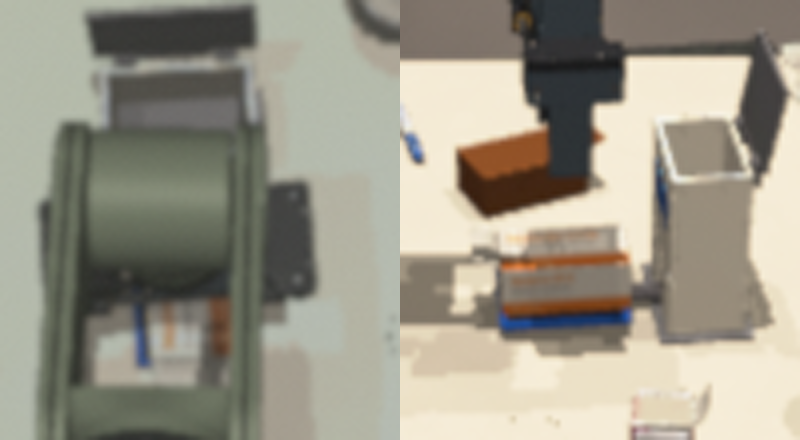

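```bash
python3 -m crank '[[[-41,-285,-26,1.753,91],[-41,-285,-26,1.753,91],[-41,-285,-26,1.753,91],[-41,-285,-26,1.753,91],[-41,-285,-26,1.753,91],[-41,-285,-26,1.753,91],[-41,-285,-26,1.753,91],[-41,-285,-26,1.753,91],[-41,-285,-26,1.753,91],[-41,-285,-26,1.753,91],[-41,-285,-26,1.753,91],[-41,-285,-26,1.753,91],[-41,-285,-26,1.753,91],[-41,-285,-26,1.753,91],[-41,-285,-26,1.753,91],[-41,-285,-26,1.753,91],[-41,-285,-26,1.753,91]]]' 25 
 python3 g.py 587 -277 9 -6
cat > m4.py <<'E'
from h import *
ps=robot.snapshot("side");pt=robot.snapshot("top")
s=robot.observe()["position"]
for n in("vial_carton","carton_stand"): print(n,[(np.round(d["extent"],1).tolist(),round(d["p"],2)) for p in(pt,ps) for d in robot.boxes_of(p,n)])
print("tip px side",proj(ps,np.array([s+[0,0,.038]])),"top",proj(pt,np.array([s+[0,0,.038]])))
cv2.imwrite("pics/t.png",pt["pixels"][:,:,::-1]);cv2.imwrite("pics/s.png",ps["pixels"][:,:,::-1])
E
python3 m4.py
```

```text
clock: 14.57
position: [0.5845, -0.2775, 0.145]
ee_rot: [-0.003, 0.743, 0.67, -0.007]
wrist_force: [-0.3, -0.5, -0.1]
grip_width: 0.0914
t 14.57 pos [ 584.5 -277.5  145. ] jaw -5.92 tilt [-0.0147 -0.0055] q [-0.45  0.46  1.43 -0.01  1.27 -0.35] F [-0.3 -0.5 -0.1] w 91.4
row [  1.7   4.4 135.9] turn 0.001
vial_carton [([281.3, 243.4, 303.9, 274.5], 0.91), ([251.0, 153.0, 322.2, 232.4], 0.69)]
carton_stand [([280.5, 252.4, 306.3, 285.4], 0.6)]
tip px side [[290.99447437 222.39464248]] top [[366.16295539 200.16477866]]
```

```bash
python3 -m crank '[[[2,4,40,0,91],[2,4,80,0,91],[2,4,110,0,91],[2,4,128,0,91],[2,4,136,0,91],[2,4,136,0,91]]]' 25; python3 -m crank '[[[0,0,0,0,30],[0,0,0,0,30],[0,0,0,0,30],[0,0,0,0,30],[0,0,0,0,30],[0,0,0,0,30],[0,0,0,0,30],[0,0,0,0,30]]]' 12;  python3 g.py 587 -277 130 -6
```

```text
clock: 15.37
position: [0.586, -0.2764, 0.008]
ee_rot: [-0.004, 0.743, 0.669, -0.008]
wrist_force: [-0.1, 0.6, 0.6]
grip_width: 0.0912
clock: 16.03
position: [0.5858, -0.2764, 0.0083]
ee_rot: [-0.004, 0.743, 0.669, -0.008]
wrist_force: [-1.5, 0.1, 1.6]
grip_width: 0.0451
t 16.03 pos [ 585.8 -276.4    8.3] jaw -6.01 tilt [-0.0168 -0.0047] q [-0.45  0.58  1.59 -0.01  0.99 -0.34] F [-1.5  0.1  1.6] w 45.1
row [  -1.2   -0.7 -121.7] turn -0.0
```

```bash
python3 -m crank '[[[0,-0.3,-15,0,30],[0,-0.7,-40,0,30],[0,-1.2,-70,0,30],[0,-1.6,-100,0,30],[0,-2,-125,0,30],[0,-2,-125,0,30],[0,-2,-125,0,30]]]' 15;  python3 g.py 490 -170 120 -6 490 -170 6 -6
```

```text
clock: 16.62
position: [0.5866, -0.2759, 0.1343]
ee_rot: [-0.003, 0.743, 0.669, -0.007]
wrist_force: [0.2, -0.0, -2.7]
grip_width: 0.0452
t 16.62 pos [ 586.6 -275.9  134.3] jaw -6.01 tilt [-0.0142 -0.0058] q [-0.45  0.47  1.44 -0.01  1.25 -0.34] F [ 0.2 -0.  -2.7] w 45.2
row [  95.3 -106.9   15.1] turn -0.0
row [  96.1 -105.4  129.1] turn -0.0
```

```bash
python3 g.py 540 -160 130 4.3
```

```text
t 16.62 pos [ 586.6 -275.9  134.3] jaw -6.01 tilt [-0.0142 -0.0058] q [-0.45  0.47  1.44 -0.01  1.25 -0.34] F [ 0.2 -0.  -2.7] w 45.2
row [110.4 -58.4   4.3] turn -0.18
```

```bash
python3 -m crank '[[[110,-58,0,-0.18,30],[110,-58,0,-0.18,30],[110,-58,0,-0.18,30],[110,-58,0,-0.18,30],[110,-58,0,-0.18,30],[110,-58,0,-0.18,30]]]' 15;  python3 g.py 540 -160 4 4.3
```

```text
clock: 17.12
position: [0.54, -0.1604, 0.133]
ee_rot: [-0.004, 0.68, 0.733, -0.008]
wrist_force: [0.3, -0.6, -1.4]
grip_width: 0.045
t 17.12 pos [ 540.  -160.4  133. ] jaw 4.34 tilt [-0.0161 -0.0058] q [-0.3   0.34  1.65 -0.01  1.17 -0.37] F [ 0.3 -0.6 -1.4] w 45.0
row [  1.    2.2 129. ] turn 0.001
```

```bash
python3 -m crank '[[[1,1,40,0,30],[1,1,80,0,30],[1,1.5,105,0,30],[1,2,118,0,30],[1,2,125,0,30],[1,2,128,0,30],[1,2,128,0,30]]]' 15;  python3 -m crank '[[[0,0,1,0,30],[0,0,2,0,30],[0,0,2,0,30]]]'|sed -n '2p;4p';  python3 -m crank '[[[0,0,1,0,30],[0,0,2,0,30],[0,0,2,0,30]]]'|sed -n '2p;4p'
```

```text
clock: 17.7
position: [0.5401, -0.1607, 0.0044]
ee_rot: [-0.004, 0.68, 0.733, -0.008]
wrist_force: [-0.4, -0.5, -1.1]
grip_width: 0.0452
position: [0.5407, -0.1611, 0.0032]
wrist_force: [-0.0, 0.7, -0.7]
position: [0.5413, -0.1613, 0.0022]
wrist_force: [-1.7, -0.5, 3.4]
```

```bash
python3 -m crank '[[[0,0,0,0,50],[0,0,0,0,70],[0,0,0,0,91],[0,0,0,0,91],[0,0,0,0,91],[0,0,0,0,91]]]' 15; python3 -m crank '[[[0,0,-10,-0.1,91],[0,-0.3,-20,-1.571,91],[0,-0.3,-20,-1.571,91],[0,-0.3,-20,-1.571,91],[0,-0.3,-20,-1.571,91],[0,-0.3,-20,-1.571,91],[0,-0.3,-20,-1.571,91],[0,-0.3,-20,-1.571,91],[0,-0.3,-20,-1.571,91],[0,-0.3,-20,-1.571,91],[0,-0.3,-20,-1.571,91],[0,-0.3,-20,-1.571,91],[0,-0.3,-20,-1.571,91],[0,-0.3,-20,-1.571,91],[0,-0.3,-20,-1.571,91]]]'; python3 g.py 541.3 -161.3 22 94.3; python3 m4.py
```

```text
clock: 18.7
position: [0.5412, -0.1612, 0.0021]
ee_rot: [-0.003, 0.68, 0.733, -0.007]
wrist_force: [0.2, -0.0, 0.1]
grip_width: 0.0808
clock: 19.95
position: [0.5412, -0.1611, 0.022]
ee_rot: [-0.007, -0.036, 0.999, -0.003]
wrist_force: [0.2, -0.1, -0.3]
grip_width: 0.0909
t 19.95 pos [ 541.2 -161.1   22. ] jaw 94.15 tilt [-0.0136 -0.0067] q [-0.3   0.45  1.79 -0.01  0.91 -1.94] F [ 0.2 -0.1 -0.3] w 90.9
row [-0.1 -0.2 -0. ] turn -0.003
vial_carton [([267.2, 230.1, 282.4, 253.6], 0.71)]
carton_stand [([355.9, 195.3, 370.9, 219.5], 0.69), ([279.3, 243.3, 301.2, 286.5], 0.95)]
tip px side [[272.97840185 235.25517705]] top [[321.39636572 220.38042566]]
```

```bash
python3 -m crank '[[[0,0,0,0,20],[0,0,0,0,20],[0,0,0,0,20],[0,0,0,0,20],[0,0,0,0,20],[0,0,0,0,20],[0,0,0,0,20],[0,0,0,0,20],[0,0,0,0,20]]]' 15; python3 -m crank '[[[0,0,-10,0,20],[0,0,-40,0,20],[0,0,-80,0,20],[0,0,-120,0,20],[0,0,-160,0,20],[0,0,-195,0,20],[0,0,-195,0,20]]]'; python3 g.py 637 11 217 94.3; python3 m4.py;  python3 - <<'E'
import cv2,numpy as np
t=cv2.imread("pics/t.png");s=cv2.imread("pics/s.png")
f=lambda a:cv2.resize(a,(0,0),fx=4,fy=4,interpolation=cv2.INTER_CUBIC)
cv2.imwrite("pics/v10.png",np.hstack([f(t[150:265,230:330]),f(s[145:260,225:325])]))
E
```

```text
clock: 21.0
position: [0.5413, -0.1613, 0.0222]
ee_rot: [-0.007, -0.037, 0.999, -0.003]
wrist_force: [-0.3, -0.4, 0.2]
grip_width: 0.0361
clock: 21.58
position: [0.5479, -0.1611, 0.2261]
ee_rot: [0.001, -0.037, 0.999, -0.006]
wrist_force: [0.6, 0.3, -1.5]
grip_width: 0.0361
t 21.58 pos [ 547.9 -161.1  226.1] jaw 94.26 tilt [ 0.002  -0.0117] q [-0.3   0.28  1.49 -0.01  1.36 -1.94] F [ 0.6  0.3 -1.5] w 36.1
row [-101.6  165.1    7.2] turn -0.001
vial_carton [([270.8, 164.0, 289.3, 196.7], 0.62)]
carton_stand [([252.5, 153.0, 321.2, 229.6], 0.6), ([280.6, 242.4, 305.7, 284.0], 0.57)]
tip px side [[274.39724688 178.58710842]] top [[326.20113058 210.93050562]]
```

View pics/v10.png

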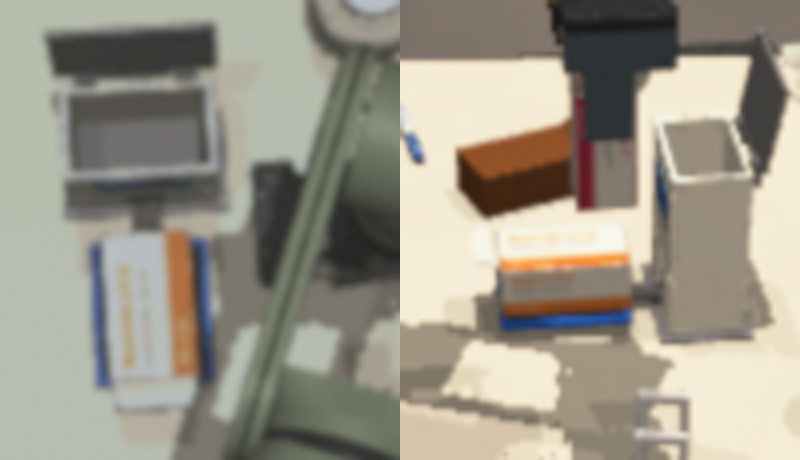

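Run:
```python
from h import *
ps=robot.snapshot("side");pt=robot.snapshot("top")
def ray(p,u,v):
    f=210/np.tan(np.radians(p["vfov"]/2)); d=p["T"][:3,:3]@np.array([(u-p["cx"])/f,-(v-p["cy"])/f,-1]); return p["T"][:3,3],d
def at(p,u,v,ax,val):
    o,d=ray(p,u-.5,v-.5); return o+d*(val-o[ax])/d[ax]
c=np.array([at(pt,230+a/4,150+b/4,2,.155) for a,b in((65,90),(213,85),(217,175),(65,180))]); print("top rim",np.round(c*1e3,1)[:,:2].tolist(),np.round(c.mean(0)*1e3,1))
c=np.array([at(ps,225+(a-400)/4,145+b/4,2,.155) for a,b in((657,122),(740,118),(752,178),(668,182))]); print("side rim",np.round(c*1e3,1)[:,:2].tolist(),np.round(c.mean(0)*1e3,1))
for a,b in((578,208),(636,208),(573,100),(637,150)): print(np.round(at(ps,225+(a-400)/4,145+b/4,1,-.179)*1e3,1))
# auto: dark throat region inside rim in top image
g=cv2.cvtColor(pt["pixels"],cv2.COLOR_RGB2GRAY).astype(int)
print(g[182,240:292].tolist()); print(g[165:205,262].tolist())
g=cv2.cvtColor(ps["pixels"],cv2.COLOR_RGB2GRAY).astype(int); print(g[192,262:292].tolist())
```

```text
top rim [[669.5, 61.8], [673.4, -44.4], [608.1, -47.5], [604.1, 61.0]] [638.8   7.7 155. ]
side rim [[604.4, 58.6], [676.4, 63.8], [673.9, -42.2], [605.4, -46.4]] [640.    8.4 155. ]
[ 528.3 -179.   209.2]
[ 570.2 -179.   208.3]
[ 524.8 -179.   295.8]
[ 570.1 -179.   255.7]
[186, 187, 185, 183, 174, 164, 150, 113, 87, 91, 99, 101, 102, 101, 102, 104, 109, 111, 111, 111, 111, 111, 110, 111, 111, 111, 111, 111, 111, 111, 112, 112, 111, 111, 112, 111, 112, 112, 109, 98, 88, 114, 153, 160, 139, 131, 150, 169, 177, 176, 177, 179]
[58, 58, 60, 75, 107, 142, 158, 135, 101, 84, 81, 81, 83, 81, 89, 100, 109, 110, 110, 111, 111, 112, 112, 111, 112, 113, 128, 151, 157, 127, 89, 66, 68, 70, 64, 71, 88, 102, 116, 135]
[44, 43, 46, 58, 79, 80, 53, 49, 57, 83, 109, 121, 123, 123, 123, 123, 123, 123, 121, 127, 178, 233, 236, 236, 234, 221, 155, 70, 62, 94]
```

```bash
python3 g.py 637 8 222 93; python3 -m crank '[[[-101,162,0,0.02,20],[-101,162,0,0.02,20],[-101,162,0,0.02,20],[-101,162,0,0.02,20],[-101,162,0,0.02,20],[-101,162,0,0.02,20],[-101,162,0,0.02,20],[-101,162,0,0.02,20]]]'; python3 g.py 637 8 140 93 637 8 60 93
```

```text
t 21.98 pos [ 543.1 -159.6  215.5] jaw 94.26 tilt [-0.0164 -0.006 ] q [-0.3   0.29  1.51 -0.01  1.36 -1.94] F [-0.  -0.1 -1. ] w 36.1
row [-106.   160.2   -9. ] turn 0.022
clock: 22.65
position: [0.6312, 0.0089, 0.2122]
ee_rot: [-0.009, -0.027, 1.0, -0.003]
wrist_force: [0.7, -0.5, -1.5]
grip_width: 0.0358
t 22.65 pos [631.2   8.9 212.2] jaw 93.12 tilt [-0.0184 -0.0067] q [-0.    0.4   1.35 -0.01  1.41 -1.62] F [ 0.7 -0.5 -1.5] w 35.8
row [-7.1 -0.8 72.1] turn 0.002
row [ -8.6  -0.4 152. ] turn 0.002
```

```bash
python3 -m crank '[[[-7,-1,5,0,20],[-6.5,-1,15,0,20],[-6.5,-1,25,0,20],[-6.5,-1,25,0,20]]]'; python3 m4.py; python3 g.py 637 8 140 93 637 8 60 93;  python3 - <<'E'
import cv2,numpy as np
s=cv2.imread("pics/s.png")
f=lambda a:cv2.resize(a,(0,0),fx=8,fy=8,interpolation=cv2.INTER_CUBIC)
cv2.imwrite("pics/v11.png",f(s[130:200,265:325]))
E
```

```text
clock: 22.98
position: [0.6352, 0.0072, 0.1837]
ee_rot: [-0.012, -0.027, 1.0, -0.003]
wrist_force: [-0.8, -0.1, -3.1]
grip_width: 0.0358
vial_carton [([255.9, 180.4, 272.3, 190.6], 0.67), ([293.9, 152.4, 306.5, 183.1], 0.63)]
carton_stand [([342.6, 193.2, 374.0, 218.2], 0.94), ([245.6, 163.9, 286.3, 245.9], 0.21), ([280.0, 245.4, 305.5, 284.2], 0.91)]
tip px side [[300.29071746 163.10456444]] top [[263.72613115 178.87846355]]
t 23.28 pos [637.5   8.  187.6] jaw 93.12 tilt [-0.0174 -0.0067] q [-0.    0.42  1.37 -0.01  1.36 -1.63] F [ 0.6 -0.5 -1.1] w 36.1
row [-0.3  0.3 47.6] turn 0.002
row [ -1.7   0.7 127.6] turn 0.002
```

View pics/v11.png

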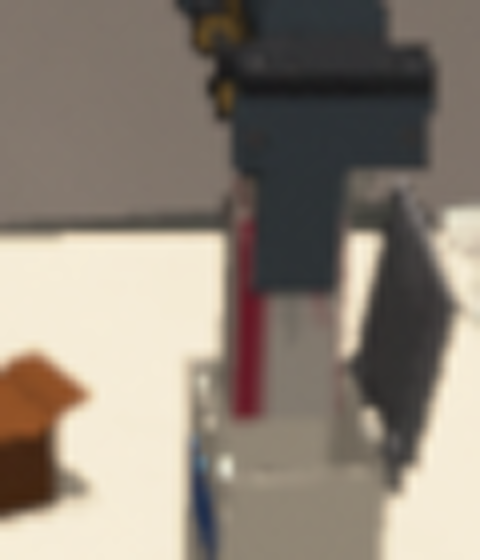

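```bash
python3 -m crank '[[[0,0,-30,0,20],[0,0,-60,0,20],[0,0,-60,0,20],[0,0,-60,1.6,20],[0,0,-60,1.6,20],[0,0,-60,1.6,20],[0,0,-60,1.6,20],[0,0,-60,1.6,20],[0,0,-60,1.6,20],[0,0,-60,1.6,20],[0,0,-60,1.6,20],[0,0,-60,1.6,20],[0,0,-60,1.6,20],[0,0,-60,1.6,20],[0,0,-60,1.6,20],[0,0,-60,1.6,20],[0,0,-60,1.6,20]]]'; python3 g.py; python3 -m crank '[[[0,0,0,1.54,20],[0,0,0,1.54,20],[0,0,0,1.54,20],[0,0,0,1.54,20],[0,0,0,1.54,20],[0,0,0,1.54,20],[0,0,0,1.54,20],[0,0,0,1.54,20],[0,0,0,1.54,20],[0,0,0,1.54,20],[0,0,0,1.54,20],[0,0,0,1.54,20],[0,0,0,1.54,20],[0,0,0,1.54,20]]]'; python3 g.py 637 8 187 93
```

```text
clock: 24.7
position: [0.6386, 0.0085, 0.2476]
ee_rot: [-0.004, 0.699, 0.715, -0.008]
wrist_force: [0.0, 0.1, -1.1]
grip_width: 0.0364
t 24.7 pos [638.6   8.5 247.6] jaw 1.36 tilt [-0.0171 -0.0067] q [-0.    0.4   1.26 -0.01  1.49 -0.02] F [ 0.   0.1 -1.1] w 36.4
clock: 25.87
position: [0.6385, 0.0085, 0.2476]
ee_rot: [0.003, 1.0, 0.028, -0.009]
wrist_force: [0.1, 0.7, -1.5]
grip_width: 0.0362
t 25.87 pos [638.5   8.5 247.6] jaw -86.76 tilt [-0.0169 -0.0067] q [-0.    0.4   1.26 -0.01  1.49  1.51] F [ 0.1  0.7 -1.5] w 36.2
row [-0.5  0.1 60.6] turn 0.004
```

```bash
python3 g.py 639 8 150 93 639 8 64 93; python3 -m crank '[[[1,0,30,0,20],[1.5,0,60,0,20],[2,0,80,0,20],[2,0,97,0,20],[2,0,97,0,20],[2,0,97,0,20]]]'; python3 g.py 639 8 64 93
```

```text
t 25.87 pos [638.5   8.5 247.6] jaw -86.76 tilt [-0.0169 -0.0067] q [-0.    0.4   1.26 -0.01  1.49  1.51] F [ 0.1  0.7 -1.5] w 36.2
row [ 2.1 -0.  97.6] turn 0.004
row [  3.6  -0.5 183.6] turn 0.004
clock: 26.37
position: [0.6385, 0.008, 0.1501]
ee_rot: [0.003, 1.0, 0.029, -0.009]
wrist_force: [0.4, 0.1, -1.0]
grip_width: 0.0359
t 26.37 pos [638.5   8.  150.1] jaw -86.64 tilt [-0.0185 -0.0067] q [-0.    0.45  1.43 -0.01  1.28  1.51] F [ 0.4  0.1 -1. ] w 35.9
row [ 2.1 -0.5 86. ] turn 0.006
```

Base is now inside the throat without contact; continue down in guarded steps.

```bash
python3 -m crank '[[[0.5,0,10,0,20],[1,0,20,0,20],[1,0,30,0,20],[1,0,30,0,20]]]'|sed -n '2p;4p'; python3 -m crank '[[[0.3,0,10,0,20],[0.5,0,20,0,20],[0.7,0,30,0,20],[0.7,0,30,0,20]]]'|sed -n '2p;4p';  python3 g.py 639 8 60 93
```

```text
position: [0.6374, 0.0078, 0.1177]
wrist_force: [-0.1, -0.7, -1.5]
position: [0.6355, 0.0077, 0.0847]
wrist_force: [-0.3, 0.2, -0.3]
t 27.03 pos [635.5   7.7  84.7] jaw -86.62 tilt [-0.028  -0.0068] q [-0.    0.49  1.52 -0.01  1.15  1.51] F [-0.3  0.2 -0.3] w 35.8
row [ 4.2 -0.2 24.5] turn 0.007
```

```bash
python3 -m crank '[[[4,0,-6,0,20],[4,0,-6,0,20],[4,0,-6,0,20]]]'|sed -n '2p;4p'; python3 g.py 640 8 64 93
```

```text
position: [0.6408, 0.008, 0.0915]
wrist_force: [-1.1, -0.4, -2.0]
t 27.28 pos [640.8   8.   91.5] jaw -86.61 tilt [-0.0258 -0.0068] q [-0.    0.5   1.5  -0.01  1.17  1.51] F [-1.1 -0.4 -2. ] w 35.2
row [-0.1 -0.2 27.5] turn 0.007
```

```bash
python3 -m crank '[[[0.5,0,8,0,20],[0.7,0,16,0,20],[0.7,0,22,0,20],[0.7,0,26,0,20],[0.7,0,28,0,20],[0.7,0,28,0,20]]]'|sed -n '2p;4p'; python3 g.py 640 8 58 93
```

```text
position: [0.6403, 0.0078, 0.0625]
wrist_force: [-0.2, 1.0, -1.0]
t 27.78 pos [640.3   7.8  62.5] jaw -86.62 tilt [-0.0273 -0.0068] q [-0.    0.52  1.54 -0.01  1.11  1.51] F [-0.2  1.  -1. ] w 36.1
row [-0.1 -0.2  4.5] turn 0.007
```

```bash
for k in 1; do python3 -m crank '[[[0,0,1,0,20],[0,0,2,0,20],[0,0,2,0,20]]]'|sed -n '2p;4p'; done; python3 -m crank '[[[0,0,1,0,20],[0,0,1.5,0,20],[0,0,1.5,0,20]]]'|sed -n '2p;4p';python3 -m crank '[[[0,0,1,0,20],[0,0,1.5,0,20],[0,0,1.5,0,20]]]'|sed -n '2p;4p'; python3 g.py
```

```text
position: [0.6402, 0.0078, 0.0605]
wrist_force: [-0.0, -0.5, -1.5]
position: [0.6402, 0.0078, 0.059]
wrist_force: [-0.2, -0.1, -1.2]
position: [0.6402, 0.0078, 0.0588]
wrist_force: [-2.0, 0.1, 5.2]
t 28.53 pos [640.2   7.8  58.8] jaw -86.62 tilt [-0.0264 -0.0067] q [-0.    0.52  1.55 -0.01  1.1   1.51] F [-2.   0.1  5.2] w 36.3
```

```bash
python3 -m crank '[[[0,0,0,0,38],[0,0,0,0,42],[0,0,0,0,48],[0,0,0,0,54],[0,0,0,0,54],[0,0,0,0,54],[0,0,0,0,54]]]' 10; python3 -m crank '[[[-0.3,0,-15,0,54],[-1,0,-45,0,54],[-2,0,-85,0,54],[-3,0,-125,0,54],[-4,0,-165,0,54],[-4,0,-190,0,54],[-4,0,-190,0,54]]]'; python3 g.py 522 2 240 94.3
python3 - <<'E'
from h import *
for n in("top","side"):
    p=robot.snapshot(n)
    for o in("vial_carton","lid","needle_box"): print(n,o,[(np.round(d["extent"]).tolist(),round(d["p"],2)) for d in robot.boxes_of(p,o)][:3])
E
```

```text
clock: 29.12
position: [0.6402, 0.0078, 0.0587]
ee_rot: [0.003, 0.999, 0.03, -0.013]
wrist_force: [-0.0, -0.7, -0.6]
grip_width: 0.0542
clock: 29.7
position: [0.6444, 0.0089, 0.2561]
ee_rot: [0.003, 1.0, 0.029, -0.007]
wrist_force: [0.2, -0.3, 1.5]
grip_width: 0.054
t 29.7 pos [644.4   8.9 256.1] jaw -86.62 tilt [-0.0132 -0.0067] q [-0.    0.41  1.23 -0.01  1.51  1.51] F [ 0.2 -0.3  1.5] w 54.0
row [-122.4   -0.5   17.7] turn -0.016
top vial_carton [([258.0, 175.0, 273.0, 191.0], 0.5)]
top lid []
top needle_box [([180.0, 215.0, 219.0, 257.0], 0.88)]
side vial_carton []
side lid [([312.0, 153.0, 320.0, 186.0], 0.62)]
side needle_box [([242.0, 173.0, 278.0, 200.0], 0.92), ([240.0, 201.0, 283.0, 225.0], 0.88)]
```

```bash
python3 g.py 520 -165 170 94.3;  python3 -m crank '[[[-40,0,0,-0.016,70],[-80,0,0,-0.016,80],[-124,40,0,-0.016,88],[-124,80,20,-0.016,88],[-124,120,50,-0.016,88],[-124,165,70,-0.016,88],[-124,165,70,-0.016,88]]]'; python3 g.py 522 2 130 94.3; python3 m4.py;python3 - <<'E'
import cv2,numpy as np
t=cv2.imread("pics/t.png");s=cv2.imread("pics/s.png")
f=lambda a:cv2.resize(a,(0,0),fx=6,fy=6,interpolation=cv2.INTER_CUBIC)
cv2.imwrite("pics/v12.png",np.hstack([f(t[155:255,236:296]),f(s[150:250,240:310])]))
E
```

```text
t 30.1 pos [640.7   8.8 247.1] jaw -86.62 tilt [-0.0297 -0.0067] q [-0.    0.41  1.24 -0.01  1.51  1.51] F [-1.   0.8  0.1] w 54.2
row [-128.3  166.    81.8] turn -0.016
clock: 30.68
position: [0.5231, -0.1659, 0.1798]
ee_rot: [0.003, 0.999, 0.037, -0.016]
wrist_force: [0.8, 0.0, -1.5]
grip_width: 0.088
t 30.68 pos [ 523.1 -165.9  179.8] jaw -85.75 tilt [-0.0318 -0.0069] q [-0.32  0.29  1.6  -0.02  1.28  1.18] F [ 0.8  0.  -1.5] w 88.0
row [  13.  -167.7   48.6] turn -0.001
vial_carton [([258.6, 175.3, 271.6, 191.0], 0.46), ([244.7, 200.7, 282.8, 224.0], 0.57), ([193.2, 280.2, 228.2, 323.0], 0.38)]
carton_stand [([367.8, 204.2, 369.5, 214.1], 0.58), ([379.1, 261.4, 423.0, 291.2], 0.55)]
tip px side [[266.82168247 192.27719863]] top [[327.5500237  220.88606175]]
```

View pics/v12.png

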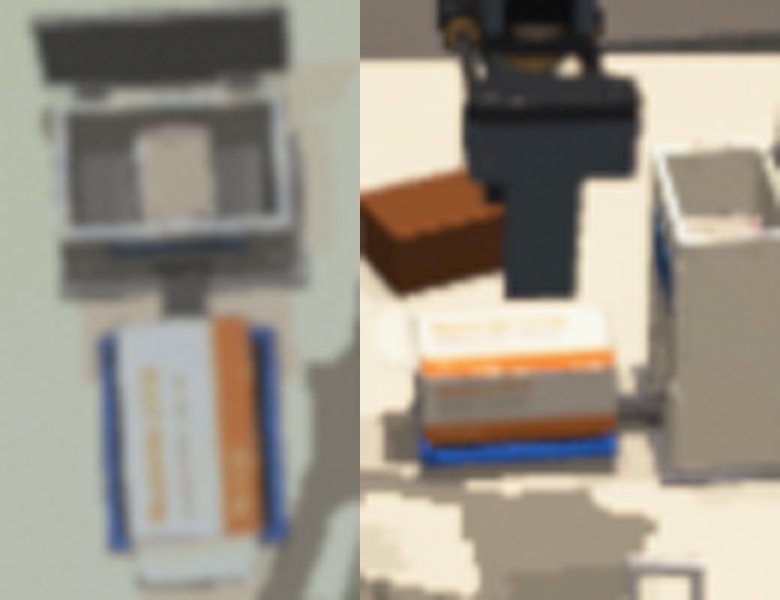

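```bash
python3 -m crank '[[[12,-40,20,0,91],[12,-80,40,0,91],[12,-120,47,0,91],[12,-168,47,0,91],[12,-168,47,0,91],[12,-168,47,0,91],[12,-168,47,0,91]]]' 25; python3 g.py 522 2 -12 94.3
```

```text
clock: 31.57
position: [0.5234, 0.0064, 0.135]
ee_rot: [0.003, 0.999, 0.04, -0.014]
wrist_force: [-0.1, -0.8, -0.4]
grip_width: 0.0912
t 31.57 pos [523.4   6.4 135. ] jaw -85.45 tilt [-0.0269 -0.0072] q [-0.    0.29  1.72 -0.01  1.16  1.49] F [-0.1 -0.8 -0.4] w 91.2
row [  2.3   3.5 147. ] turn 0.004
```

```bash
python3 g.py 522 2 -12 94.3; python3 -m crank '[[[1,4,20,0,91],[1,4,50,0,91],[1.5,4,80,0,91],[2,4,110,0,91],[2.3,4,130,0,91],[2.3,4,140,0,91],[2.3,4,145,0,91],[2.3,4,145,0,91]]]' 25; python3 g.py 522 2 -12 94.3
```

```text
t 31.57 pos [523.4   6.4 135. ] jaw -85.45 tilt [-0.0269 -0.0072] q [-0.    0.29  1.72 -0.01  1.16  1.49] F [-0.1 -0.8 -0.4] w 91.2
row [  2.3   3.5 147. ] turn 0.004
clock: 32.23
position: [0.5224, 0.0008, -0.0102]
ee_rot: [0.003, 0.999, 0.039, -0.014]
wrist_force: [0.7, -0.0, 0.2]
grip_width: 0.0913
t 32.23 pos [522.4   0.8 -10.2] jaw -85.5 tilt [-0.0271 -0.0073] q [-0.01  0.44  1.91 -0.01  0.82  1.48] F [ 0.7 -0.   0.2] w 91.3
row [-0.3 -1.2  1.8] turn 0.003
```

```bash
python3 -m crank '[[[0,0,0,0,50],[0,0,0,0,50],[0,0,0,0,50],[0,0,0,0,50],[0,0,0,0,50],[0,0,0,0,50]]]' 30; python3 -m crank '[[[0,0,-8,0,50],[0,0,-18,0,50],[0,0,-30,0,50],[0,0,-50,0,50],[0,0,-80,0,50],[0,0,-110,0,50],[0,0,-110,0,50],[0,0,-110,0,50]]]'; python3 g.py 519 360 100 101.5
```

```text
clock: 32.73
position: [0.5231, 0.0012, -0.0092]
ee_rot: [0.003, 0.999, 0.039, -0.013]
wrist_force: [-0.4, 0.9, 6.4]
grip_width: 0.0658
clock: 33.4
position: [0.5268, 0.0018, 0.1024]
ee_rot: [0.003, 0.999, 0.039, -0.011]
wrist_force: [-0.3, 0.4, -4.2]
grip_width: 0.066
t 33.4 pos [526.8   1.8 102.4] jaw -85.53 tilt [-0.0216 -0.007 ] q [-0.01  0.32  1.77 -0.01  1.08  1.48] F [-0.3  0.4 -4.2] w 66.0
row [ 2.010e+01 -3.578e+02  1.000e-01] turn -0.123
```

```bash
python3 -m crank '[[[20,-358,0,-0.123,50],[20,-358,0,-0.123,50],[20,-358,0,-0.123,50],[20,-358,0,-0.123,50],[20,-358,0,-0.123,50],[20,-358,0,-0.123,50],[20,-358,0,-0.123,50],[20,-358,0,-0.123,50],[20,-358,0,-0.123,50],[20,-358,0,-0.123,50],[20,-358,0,-0.123,50],[20,-358,0,-0.123,50]]]'; python3 g.py 519 360 -24 101.5
```

```text
clock: 34.4
position: [0.5176, 0.3588, 0.098]
ee_rot: [0.004, 0.995, 0.1, -0.013]
wrist_force: [-0.7, 0.0, -3.7]
grip_width: 0.0659
t 34.4 pos [517.6 358.8  98. ] jaw -78.46 tilt [-0.0251 -0.0104] q [0.58 0.47 1.52 0.01 1.17 1.95] F [-0.7  0.  -3.7] w 65.9
row [  4.9  -1.5 121.9] turn 0.001
```

```bash
python3 -m crank '[[[1,0,30,0,50],[2,-0.5,60,0,50],[3,-1,90,0,50],[4,-1,105,0,50],[5,-1.5,115,0,50],[5,-1.5,121,0,50],[5,-1.5,121,0,50]]]'; python3 -m crank '[[[0,0,1,0,50],[0,0,2,0,50],[0,0,2,0,50]]]'|sed -n '2p;4p';  python3 -m crank '[[[0,0,1,0,50],[0,0,2,0,50],[0,0,2,0,50]]]'|sed -n '2p;4p'; python3 g.py
```

```text
clock: 34.98
position: [0.5188, 0.3588, -0.024]
ee_rot: [0.004, 0.995, 0.1, -0.014]
wrist_force: [0.2, -0.2, -3.4]
grip_width: 0.0658
position: [0.5194, 0.359, -0.025]
wrist_force: [-0.3, -0.8, -3.3]
position: [0.5195, 0.3592, -0.0267]
wrist_force: [0.5, -0.4, -3.5]
t 35.48 pos [519.5 359.2 -26.7] jaw -78.53 tilt [-0.0247 -0.0102] q [0.58 0.6  1.65 0.01 0.91 1.95] F [ 0.5 -0.4 -3.5] w 66.2
```

```bash
python3 -m crank '[[[0,0,1,0,50],[0,0,2,0,50],[0,0,2,0,50]]]'|sed -n '2p;4p';  python3 -m crank '[[[0,0,0.5,0,50],[0,0,1,0,50],[0,0,1,0,50]]]'|sed -n '2p;4p'; python3 g.py
```

```text
position: [0.5196, 0.3593, -0.0271]
wrist_force: [-2.2, -1.3, 5.3]
position: [0.5199, 0.3595, -0.0271]
wrist_force: [-1.2, -1.8, 5.6]
t 35.98 pos [519.9 359.5 -27.1] jaw -78.52 tilt [-0.0233 -0.0091] q [0.58 0.6  1.66 0.01 0.91 1.95] F [-1.2 -1.8  5.6] w 65.9
```

```bash
python3 -m crank '[[[0,0,0,0,72],[0,0,0,0,82],[0,0,0,0,91],[0,0,0,0,91],[0,0,0,0,91],[0,0,0,0,91],[0,0,-30,0,91],[0,0,-70,0,91],[0,0,-110,0,91],[0,0,-150,0,91],[0,0,-190,0,91],[0,0,-200,0,91],[0,0,-200,0,91]]]' 25; python3 g.py 260 480 200 67
```

```text
clock: 37.07
position: [0.5267, 0.3627, 0.1773]
ee_rot: [0.001, 0.995, 0.1, -0.008]
wrist_force: [-0.5, 0.1, -0.3]
grip_width: 0.0911
t 37.07 pos [526.7 362.7 177.3] jaw -78.52 tilt [-0.0157 -0.0042] q [0.58 0.43 1.39 0.01 1.34 1.95] F [-0.5  0.1 -0.3] w 91.1
row [-238.3 -168.   -19. ] turn 0.602
```

```bash
python3 -m crank '[[[-238,-168,-19,0,91],[-238,-168,-19,0,91],[-238,-168,-19,0,91],[-238,-168,-19,0,91],[-238,-168,-19,0,91],[-238,-168,-19,0,91],[-238,-168,-19,0,91],[-238,-168,-19,0,91],[-238,-168,-19,0,91],[-238,-168,-19,0,91]]]'
cat > m5.py <<'E'
from h import *
pt=robot.snapshot("top"); ps=robot.snapshot("side")
for n,p in(("top",pt),("side",ps)):
    cv2.imwrite(f"pics/f_{n}.png",p["pixels"][:,:,::-1]); a=cv2.imread(f"pics/{n}0.png").astype(int)
    d=np.abs(p["pixels"][:,:,::-1].astype(int)-a).max(2)>45
    d=cv2.morphologyEx(d.astype(np.uint8),cv2.MORPH_OPEN,np.ones((2,2)))
    k,_,st,_=cv2.connectedComponentsWithStats(d); print(n,"changed",[s.tolist() for s in st[1:] if s[4]>12])
    for o in("lid","lever_pad","needle_box","strap_yellow","plaster_roll","marker","thermometer","swab_jar"): print(o,[(np.round(d["extent"]).tolist(),round(d["p"],2)) for d in robot.boxes_of(p,o)][:2])
M["needle_box"].append(box(-33,33,44,66,35,53))
for d in robot.silhouettes(pt,"needle_box"):
    if d["extent"][2]<175: print(fit([(pt,"needle_box",d["region"].astype(np.float32))],[.51,.356,1.77]))
E
python3 m5.py; python3 g.py
```

```text
clock: 37.9
position: [0.2602, 0.4792, 0.1983]
ee_rot: [0.003, 0.995, 0.1, -0.009]
wrist_force: [0.3, 0.2, -0.7]
grip_width: 0.0911
top changed [[360, 193, 9, 4, 22], [359, 199, 11, 14, 77], [354, 213, 9, 3, 26], [102, 289, 33, 22, 464], [5, 298, 58, 38, 1014], [83, 330, 5, 4, 14], [40, 334, 46, 28, 673], [87, 336, 21, 19, 234], [216, 357, 15, 33, 251], [22, 358, 32, 25, 401], [104, 358, 7, 8, 39], [114, 363, 24, 20, 225], [0, 365, 36, 35, 614], [76, 366, 104, 54, 1398], [51, 376, 7, 9, 24], [57, 388, 8, 5, 25], [35, 391, 14, 18, 86], [54, 400, 4, 10, 31], [59, 404, 23, 16, 259], [216, 405, 17, 10, 43]]
lid [([241.0, 169.0, 287.0, 198.0], 0.58)]
lever_pad [([254.0, 201.0, 284.0, 246.0], 0.67), ([134.0, 209.0, 164.0, 254.0], 0.66)]
needle_box [([135.0, 208.0, 166.0, 252.0], 0.94), ([180.0, 212.0, 215.0, 257.0], 0.71)]
strap_yellow [([164.0, 171.0, 199.0, 175.0], 0.63)]
plaster_roll [([374.0, 167.0, 393.0, 187.0], 0.9)]
marker [([143.0, 268.0, 184.0, 282.0], 0.57), ([380.0, 263.0, 424.0, 294.0], 0.39)]
thermometer [([377.0, 261.0, 423.0, 294.0], 0.66)]
swab_jar [([308.0, 132.0, 340.0, 
[... 355 characters left out ...]
8, 252, 7, 2, 14], [298, 253, 2, 9, 18], [287, 257, 9, 8, 72]]
lid [([287.0, 175.0, 311.0, 191.0], 0.61), ([243.0, 159.0, 278.0, 179.0], 0.52)]
lever_pad []
needle_box [([241.0, 171.0, 278.0, 200.0], 0.68), ([241.0, 160.0, 279.0, 179.0], 0.66)]
strap_yellow []
plaster_roll [([318.0, 275.0, 342.0, 297.0], 0.95)]
marker [([221.0, 168.0, 235.0, 184.0], 0.39), ([251.0, 203.0, 291.0, 221.0], 0.25)]
thermometer [([193.0, 280.0, 229.0, 325.0], 0.67)]
swab_jar [([329.0, 215.0, 358.0, 259.0], 0.79)]
(array([0.51130027, 0.35654832, 1.76702524]), np.float64(0.05425691604614258))
t 38.85 pos [260.2 480.1 200.1] jaw -78.51 tilt [-0.0157 -0.0041] q [1.05 0.27 1.58 0.01 1.31 2.41] F [ 0.6 -0.9  0.8] w 91.0
```

```bash
python3 -c "
from rig import robot; print(robot.sign_off())"
```

```text
the job is handed in; nothing more can be done
None
```

I did the job in the order asked and handed it in at about 39 s of the 72 s.

- **Needle box on the lever:** I set it on the pad, let go, and a picture showed the lid fully up.
- **Vial carton:** I lifted it from the stand, stood it on the table to regrip it across its 36 mm side, and lowered it into the bin until I felt the floor, at the height expected for the bin floor. A picture taken before the lid closed showed it upright and centred in the throat.
- **Needle box back on the table:** I lowered it to contact at its old spot and let go. The final fit puts it 2 mm from where it started, lying flat.

**Last checks:** Comparing the final images with the first ones, the lid and lever look as they did at the start (closed and up). The jar, thermometer, marker, strap, plaster roll and brown box also show no change. The only changes were the arm and its shadow, and the emptied stand. The side view also shows a small patch (16 x 10 pixels) just left of the needle box, which I took to be its open flap and did not look at closely. I had used all 12 picture views by then, so this last check was by numbers, not by eye.

**Disagreements along the way:**
- **Height reading:** the reported tool height was about 37 mm lower than the camera and contacts showed. My first needle-box grasp closed on air above the box because of this. I found the true offset from contact and used it for the rest.
- **Tool tilt:** the tool also drifted up to about 0.03 rad off vertical. I allowed for this while lowering the carton.

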